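# Load a sample vial and index the carousel to the needle

## Task

Stand the loose sample vial in the one open socket of the vial carousel, then click the carousel round with its thumb lever, one notch per full stroke, until that vial stands under the needle guide on the bridge. Press the lever gently: feel for its stop without forcing it, let it spring fully back between strokes, do not turn the carousel by hand, and leave the other things on the bench where they are.

Things in the scene. Friction and masses are not known exactly. Their poses are not given: they have to be found in the camera images.
- carousel: Hand-indexed vial carousel, fixed to the bench: white round foot 168 mm across and 14 mm high, a round aluminium turret on top, and an aluminium bridge (97 mm high) standing on its far side. Origin: on the turret's axis at bench height. x points from the axis to the bridge, z up. Its steel lever sticks out on the -x side between foot and turret.
- turret: Turning part of the carousel: aluminium plate 144 mm across, twelve white sockets (20 mm outside, tops at 50 mm) 30 degrees apart on a 57 mm radius. Eleven hold fixed capped vials (tops at 67 mm), one is open. Origin on the axis at bench height, z up. It turns anticlockwise from above, one socket per full lever stroke; a sprung detent draws it into the notch within a second; a nudge rolls back.
- open_well (a point): Centre of the floor of the open socket, 36 mm above the bench. The socket is a round hole 14.6 mm wide and 14 mm deep. It turns with the turret. At the start it is two, three or four notches short of the needle.
- needle (a point): Lower end of the needle guide on the bridge, 73.5 mm above the bench, straight above the 57 mm socket circle: the vial has arrived when it stands right below it. Guide and bridge do not move.
- lever: Steel lever under the turret, turning about the carousel's axis (origin there, at bench height). Rest: pointing away from the bridge, 10 degrees to the robot's left. Push it anticlockwise seen from above (to the robot's right), very roughly a third of a radian, to a firm stop. The click comes only in the last 3 mm; a stroke short of it rolls back and gains nothing. A spring returns it.
- thumb_paddle (a point): Centre of the black upright thumb paddle on the lever's end: 22 mm radially, 8 mm thick along the stroke, from 18 to 54 mm above the bench. This point is 97 mm from the axis, 44 mm above the bench. Pushing it takes 2 to 5 N up to the stop; more than 20 N on the lever is too much. It must come right back to rest before the next stroke takes another notch.
- vial: The loose glass vial, 12 mm across and 31 mm high with its cap, 12 g, standing upright on the bench left of the carousel. Origin: centre of its underside, z up.
- beaker: Bystander: empty 100 ml glass beaker, 53 mm across, 68 mm high, on the near side of the loose vial. Origin: centre of its underside.
- caps_tube: Bystander: flat tube of vial caps, 81 x 24 x 32 mm, behind the loose vial. Origin: centre of its underside.
- column: Bystander: steel chromatography column, 188 mm long, 14 mm thick, lying on the bench right of the carousel. Origin: centre of its underside, y along it.

How it is judged:
By the outcome, as a careful person would: the job done as asked, in the order asked, and still so for the second after the job is handed in, with the robot touching nothing.
It also fails if it takes over 72 s, if anything falls off the work surface, if the arm or the gripper's body presses on something with over 40 N, if the wrist force passes 120 N, or if a joint passes its speed limit or range.

## Robot

A 6-joint arm with a two-finger parallel gripper is mounted at the origin on a cart in front of the work surface, level with it; the furniture and walls round the work are solid. World frame = base frame: x ahead of the robot, y to its left, z up, the work surface at z = 0. Lengths are in m, angles in rad, forces in N, time in s.
With the tool pointing down it reaches from about 0.25 to 0.725 m from the base axis. Payload 4 kg.
Tool frame: the origin (TCP) lies between the finger pads; the fingertips stand 11 mm ahead of it and the grasp point (between the pads) lies 8 mm behind it (bot.tip_extent is the distance from the TCP to the fingertips, in m); z points along the fingers, y is the line along which they close (so a half turn about z gives the same grasp; the last joint's range is limited). The gripper opens to 85 mm and grips with 20 to 120 N. Pads are 22 mm wide; open, the fingers measure 114 mm over their backs; the gripper's body (76 mm by 85 mm) begins 54 mm behind the grasp point. The pads swing forward as they close: fully open they stand 13 mm farther back than shut.
Start: joints at [1.294, 0.241, 0.005, 1.335, 0, 1.571], TCP at [0.137, 0.481, 0.242] pointing down, gripper open.
Joint ranges: [-2.72, 2.72], [-1.05, 1.87], [-1.09, 1.28], [-1.99, 2.15], [-1.42, 1.44], [-3.14, 3.14]. Speed limits (rad/s): [2.79, 2.79, 3.14, 3.14, 3.14, 3.14].

## Interface

Orientations are given as a unit quaternion [x, y, z, w].
In Python, from workcell import bot gives the robot as it stands. The module is installed in compiled form; this text tells all that it offers.
- The arm moves only by the tool drive_tool, never from a script. Its argument "rows" is a list of rows, each an object of numbers: "dx", "dy", "dz": the shift along the tool's x, y, z in units of 50 mm (1.0 is 50 mm); "wx", "wy", "wz": the turn, a rotation vector about the tool's x, y, z in units of 5 degrees (1.0 is 5 degrees); "hand": the finger opening in mm, from 0 to 85.4. A call has 1 to 20 rows; each row is the pose to reach, as a shift and turn from the pose commanded when the call began, along the tool's axes at that moment; what a row does not reach only later rows make up. A row lasts 1/10 s, in which the tool goes at most 50 mm and 8.59 degrees, less where a joint would pass 70% of its speed; a pose out of reach is approached as far as the arm can. A call with a gripper value outside its range is refused whole. The fingers move at their own pace and stop on an object; the grip force is fixed at half the most. Time passes only in rows, so rows that repeat a pose let the fingers close. It gives the time, the measured TCP pose, the force, the opening and the grip force at its end, in the units of the state.
- bot.get_obs(): the state, without advancing time (a new reading comes with each control period).
- bot.camera(name): name is "side" or "top"; returns the picture (420x560x3 uint8, red, green, blue); there is no depth.
- bot.get_calibration(name): a dict with "vfov" (degrees; the focal length in pixels is half the picture's height over the tangent of half this angle, whatever the lens; pixels are square), "cx", "cy" (the principal point, pixels), "k1" (the pictures are not rectified: a ray, as slopes to the right and down, at radius r is drawn at 1 + k1 r^2 times it, then the intrinsics apply), "origin" and "rotation" of the camera in the world. Camera axes: x right, y up, looking along -z (the intrinsics and any distortion apply to the point x, -y, -z); pixel columns grow to the right and rows downward; lengths in m; the calibration is good to about 2 mm. A picture is of the moment at which its call begins. get_calibration takes no time and is no camera call.
- bot.job_done(): hands the job in; it is judged then, once.
Trained networks look in the newest picture that a camera, given by its name, has taken for a name from the list of things; names that differ only in an ending like _2 or _b are one class to them, and where a whole thing is asked for, a point or a joint stands for the part that bears it (a point fixed in the world has none). Each returns a list of dicts, best first, with "score" (0 to 1); they miss things now and then, are a little off and sometimes report something else, mostly with a low value. They report only what shows in the picture. A call takes as long as a camera call.
- bot.look_for(camera, thing): "extent" ([centre column, centre row, width, height] in pixels, round what is visible of it).
- bot.outline_of(camera, thing): "region" (420x560 bool, what is visible of it) and "extent" ([centre column, centre row, width, height] in pixels, round what is visible of it).
The state is a dict: "clock": time; "joint_pos": joint angles; "joint_vel": joint speeds; "tau": joint torques, N m; "eef_pos": TCP position; "tool_rot": TCP orientation; "ft_force": force on the tool from outside, world axes, zero at the start; "ft_torque": the same for the moment, N m; "grip_width": finger opening in m; "grasp_force": force on a finger pad.
Only numpy, scipy, OpenCV 4.12 (cv2) and the standard library are available. Lean on these libraries where they do the work, as an engineer would, in place of code of your own. Each camera call takes 0.05 s, during which the arm holds its last target. There are 200 camera calls.

## Working session

There is one attempt and no reset: what is moved stays moved. The work goes in short steps, Python scripts to look and compute and a tool call to move; the robot and the scene stay as the last step left them, time stands still between calls to the robot, and variables do not carry over. Pictures are saved under pics/ and viewed, at most 10 in all, crops included, and the job is handed in when it is done.

Besides the shell and the picture viewer there is one more tool, called after "Call:" by a JSON object that holds its "op" and its "data". drive_tool: Moves the arm, as the interface text tells. Its arguments: {"type":"object","properties":{"rows":{"type":"array","items":{"type":"object","properties":{"dx":{"type":"number"},"dy":{"type":"number"},"dz":{"type":"number"},"wx":{"type":"number"},"wy":{"type":"number"},"wz":{"type":"number"},"hand":{"type":"number"}}}}},"required":["rows"]}

```bash
mkdir -p pics; cat > h.py <<'E'
import numpy as np, cv2
from workcell import bot
from scipy.spatial.transform import Rotation as R
def ray(cam,u,v):
    c=bot.get_calibration(cam); f=210/np.tan(np.radians(c['vfov'])/2)
    d=np.array([(u-c['cx'])/f,(v-c['cy'])/f]); s=d.copy()
    for _ in range(20): s=d/(1+c['k1']*(s@s))
    return np.array(c['origin']),np.array(c['rotation'])@np.array([s[0],-s[1],-1])
def onz(cam,u,v,z):
    o,d=ray(cam,u,v); return o+d*(z-o[2])/d[2]
def proj(cam,p):
    c=bot.get_calibration(cam); f=210/np.tan(np.radians(c['vfov'])/2)
    q=np.array(c['rotation']).T@(np.array(p)-c['origin']); s=np.array([q[0],-q[1]])/-q[2]
    s=s*(1+c['k1']*(s@s)); return s*f+[c['cx'],c['cy']]
def snap(cam,name):
    im=bot.camera(cam); cv2.imwrite(f'pics/{name}.png',im[...,::-1]); return im
E
python3 - <<'E'
from h import *
np.set_printoptions(precision=4,suppress=True)
for c in('top','side'):
    snap(c,c+'0'); print(c,bot.get_calibration(c))
    for t in('carousel','turret','vial','thumb_paddle','open_well','beaker','caps_tube','column'):
        print(t,[(round(r['score'],2),np.round(r['extent'],1)) for r in bot.look_for(c,t)[:3]])
print(bot.get_obs())
E
```

```text
top {'vfov': 53.7684655457396, 'cx': 282.0239080302338, 'cy': 203.15483377514718, 'k1': -0.11143493408055648, 'origin': array([ 0.4403, -0.0608,  0.9   ]), 'rotation': array([ 0.0391, -0.0339, -0.6993,  0.7129])}
carousel [(0.71, array([319.2, 177.6,  72.6, 108.7]))]
turret [(0.76, array([320.2, 181.8,  65.7,  70.3]))]
vial [(0.63, array([319.7, 182.2,  60.4,  66.7])), (0.62, array([190.3, 210.2,   8.7,   2.2]))]
thumb_paddle [(0.59, array([177.2, 254.2,  29.5,  28.6]))]
open_well [(0.92, array([316.9, 183.1,  66.8,  64.9])), (0.73, array([203.1, 158.1,  15.5,  38.4])), (0.67, array([175.9, 251.5,  30.7,  26.6]))]
beaker [(0.93, array([177.3, 255.2,  31.4,  23.6]))]
caps_tube [(0.75, array([203.6, 157.4,  13. ,  40.1])), (0.62, array([318.6, 177.9,  76.7, 109.4]))]
column [(0.92, array([397.5, 242.4,  82. ,  18.7])), (0.53, array([316.7, 183.7,  64.8,  66.6]))]
side {'vfov': 51.623553264756325, 'cx': 274.465029954409, 'cy': 212.46870382781069, 'k1': -0.008764219350857201, 'origin': array([0.2155, 0.5486, 0.5878]), 'rotation': array([-0.1106,  0.4348,  0.8705, -0.2023])}
carousel [(0.
[... 258 characters left out ...]
 [(0.66, array([269.3, 206.8,  65. ,  51.4]))]
beaker [(0.93, array([269.6, 332.8,  37.7,  50.1]))]
caps_tube [(0.89, array([181.7, 283.9,  41.6,  28.4]))]
column [(0.71, array([348.6, 192.1,  32.2,  40.2]))]
{'clock': 0.9, 'joint_pos': array([ 1.294 ,  0.2406,  0.005 ,  1.3352, -0.    ,  1.5708]), 'joint_vel': array([-0.0003, -0.0007,  0.0001,  0.0001,  0.0003, -0.001 ]), 'tau': array([ -0.0002, -37.2194,  25.2695,   0.0009,  -0.0002,   0.    ]), 'eef_pos': array([0.1367, 0.481 , 0.2423]), 'tool_rot': array([0.138 , 0.9904, 0.    , 0.    ]), 'ft_force': array([ 0.4216, -0.7276, -0.2788]), 'ft_torque': array([ 0.0429,  0.0134, -0.0477]), 'grasp_force': 0.0, 'grip_width': 0.08504868467633565}
```

View pics/top0.png

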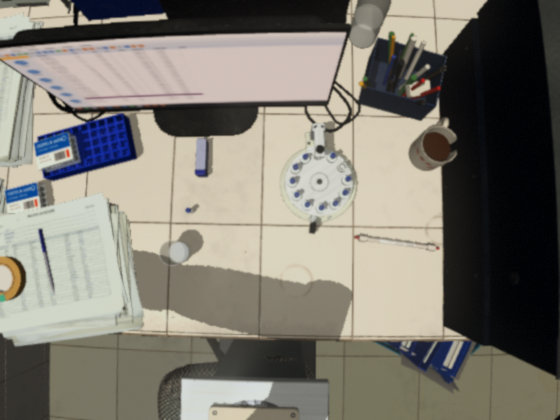

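View pics/side0.png

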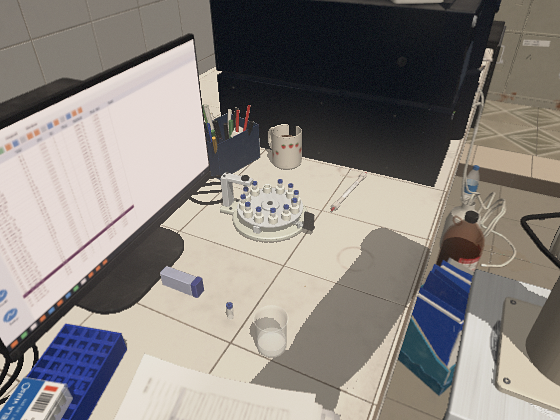

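The top view shows the carousel at about (318,182), with the paddle at (313,227). The vial is at (188,210), the beaker at (176,252), the cap tube at (202,157) and the column at (397,242). The side view agrees, with the vial at (230,311) and the paddle at (308,221).

```bash
sed -i "s/np.array(c\['rotation'\])/R.from_quat(c['rotation']).as_matrix()/g" h.py
python3 - <<'E'
from h import *
np.set_printoptions(precision=4,suppress=True)
t=cv2.imread('pics/top0.png');s=cv2.imread('pics/side0.png')
rs=lambda im,u0,v0,w,h,k:cv2.resize(im[v0:v0+h,u0:u0+w],None,fx=k,fy=k,interpolation=cv2.INTER_CUBIC)
a=rs(t,270,115,100,130,4); b=rs(s,215,165,105,80,4)
cv=np.zeros((600,800,3),np.uint8); cv[:520,:400]=a; cv[:320,400:800]=b[:,:400]
cv[320:600,400:600]=rs(t,165,180,50,70,4)  # vial
cv[320:600,600:800]=rs(s,205,290,50,70,4)
cv2.imwrite('pics/crop1.png',cv)
print('TCP proj',proj('top',[.137,.481,.242]),proj('side',[.137,.481,.242]))
print('vial top cap',onz('top',188.5,210,.031),'side bottom',onz('side',229.5,318,0.0))
print('beaker', onz('top',177.3,255.2,.03)); print('tube',onz('top',203.5,157.5,.032)); print('col',onz('top',397.5,242.4,.007))
print('axis',onz('top',320.2,181.8,.05),onz('top',319,182,.05)); print('paddle',onz('top',313,227,.054))
E
```

```text
TCP proj [-33.5171 411.8066] [475.8827 707.0991]
vial top cap [0.512  0.1446 0.031 ] side bottom [0.512  0.1513 0.    ]
beaker [0.4161 0.165  0.03  ]
tube [0.6255 0.1169 0.032 ]
col [ 0.4523 -0.3048  0.007 ]
axis [ 0.5745 -0.132   0.05  ] [ 0.574  -0.1295  0.05  ]
paddle [ 0.4802 -0.1179  0.054 ]
```

View pics/crop1.png

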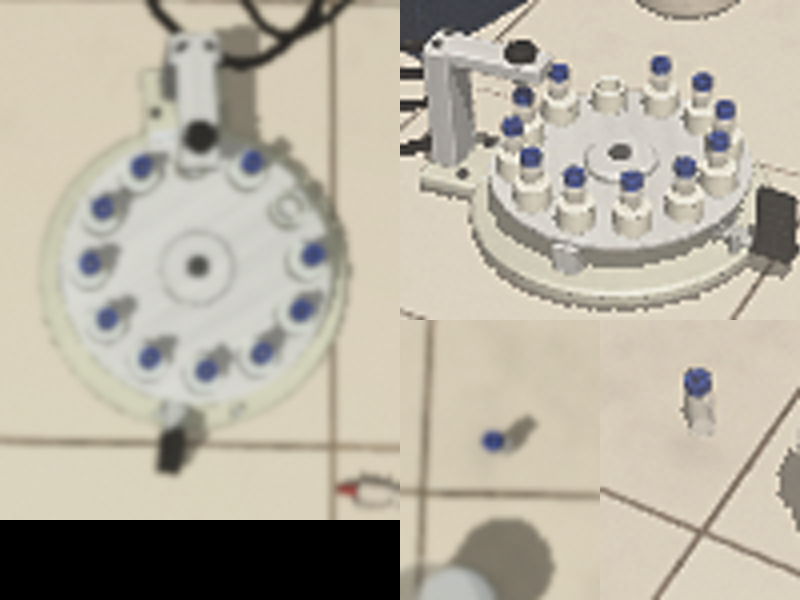

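The crop shows the open socket at top-view pixel (342,167), two notches clockwise of the needle, with one vial between it and the one under the bridge. That means two strokes. Next I'll fit the positions precisely.

```bash
cat > fit.py <<'E'
from h import *
from scipy.optimize import least_squares
np.set_printoptions(precision=4,suppress=True)
def blobs(cam,im):  # im BGR, upscaled for smoother centroids
    b=im.astype(int); m=((b[...,0]-b[...,2]>30)&(b[...,0]-b[...,1]>22)&(b[...,0]>60)).astype(np.uint8)
    n,l,st,c=cv2.connectedComponentsWithStats(m); out=[]
    for i in range(1,n):
        if st[i,4]>=6:
            w=np.where(l==i,b[...,0]-b[...,2],0).astype(float); v,u=np.mgrid[:420,:560]
            out.append([(w*u).sum()/w.sum(),(w*v).sum()/w.sum(),st[i,4]])
    return np.array(out)
E
python3 - <<'E'
from fit import *
pts={}
for cam,box in(('top',(285,355,145,220)),('side',(238,305,175,225))):
    bl=blobs(cam,cv2.imread(f'pics/{cam}0.png'))
    s=bl[(bl[:,0]>box[0])&(bl[:,0]<box[1])&(bl[:,1]>box[2])&(bl[:,1]<box[3])]; pts[cam]=s
    print(cam,len(s)); print(s)
    V=(188,210) if cam=='top' else (230,307)
    d=np.hypot(*(bl[:,:2]-V).T); v=bl[d.argmin()]; print('vial blob',v,onz(cam,v[0],v[1],.030 if cam=='top' else .027))
    P=np.array([onz(cam,*q[:2],.0655 if cam=='top' else .063)[:2] for q in s])
    def f(p):
        a=np.arctan2(P[:,1]-p[1],P[:,0]-p[0]); k=np.round((a-p[2])/(np.pi/6))
        t=p[2]+k*np.pi/6
        return np.r_[P[:,0]-p[0]-.057*np.cos(t),P[:,1]-p[1]-.057*np.sin(t)]
    best=min((least_squares(f,[.574,-.13,a],loss='soft_l1',f_scale=.002) for a in np.linspace(0,.5,8)),key=lambda r:r.cost)
    print('axis',best.x[:2],'phase deg',np.degrees(best.x[2]),'rms mm',1e3*np.sqrt((best.fun**2).mean()))
    c=best.x[:2]; print('well guess ang', np.degrees(best.x[2])-60, c+.057*np.array([np.cos(best.x[2]-np.pi/3),np.sin(best.x[2]-np.pi/3)]))
c=onz('top',342,167,.05); print('well pix',c)
print('needle/bridge black knob',onz('top',319.8,149,.1))
for cam in('top','side'):
    im=cv2.imread(f'pics/{cam}0.png').max(2); b=(305,325,220,236) if cam=='top' else (302,318,211,235)
    m=im[b[2]:b[3],b[0]:b[1]]<75; v,u=np.nonzero(m); u=u+b[0];v=v+b[2]; print('paddle',cam,len(u),u.mean(),v.mean(),u.min(),u.max(),v.min(),v.max(),onz(cam,u.mean(),v.mean(),.052 if cam=='top' else .036))
E
```

```text
top 10
[[332.3504 154.8122  19.    ]
 [304.8137 155.9587  20.    ]
 [295.1291 166.4284  17.    ]
 [347.9003 178.0919  22.    ]
 [291.9375 180.4128  16.    ]
 [344.9639 191.9704  21.    ]
 [296.4966 194.1075  17.    ]
 [335.2489 202.7162  16.    ]
 [306.9988 203.9104  20.    ]
 [321.1867 207.1253  19.    ]]
vial blob [187.5854 209.803   14.    ] [0.5125 0.1468 0.03  ]
axis [ 0.5774 -0.1301] phase deg 33.5261522665302 rms mm 0.20079653767659233
well guess ang -26.473847733469803 [ 0.6284 -0.1555]
side 11
[[279.738  180.6133  14.    ]
 [254.3177 182.4494  15.    ]
 [290.1971 185.0072  14.    ]
 [245.044  189.4982   6.    ]
 [295.8011 192.0663  18.    ]
 [242.4854 196.0794  15.    ]
 [294.3073 199.7409  18.    ]
 [247.2347 203.5782  17.    ]
 [286.0162 206.0734  17.    ]
 [258.2874 208.7264  16.    ]
 [272.4702 209.7175  20.    ]]
vial blob [228.8328 304.8502  27.    ] [0.514 0.146 0.027]
axis [ 0.5786 -0.1315] phase deg 3.577176483342586 rms mm 0.8781729283232105
well guess ang -56.42282351665742 [ 0.6101 -0.1789]
well pix [ 0.6066 -0.1773  0.05  ]
needle/bridge black knob [ 0.632  -0.1265  0.1   ]
paddle top 44 312.65909090909093 226.97727272727272 310 315 222 232 [ 0.4804 -0.1173  0.052 ]
paddle side 15 306.06666666666666 216.93333333333334 304 313 212 227 [ 0.4889 -0.1236  0.036 ]
```

```bash
cat >> h.py <<'E'
def plan(p,ytool_deg=None,every=None):
    """target TCP p (tool down) and world angle of tool y -> shift/turn in drive units"""
    o=bot.get_obs(); T=R.from_quat(o['tool_rot']); d=T.inv().apply(np.array(p)-o['eef_pos'])/.05
    w=np.zeros(3)
    if ytool_deg is not None:
        best=None
        for a in(ytool_deg,ytool_deg+180):
            a=np.radians(a); y=np.array([np.cos(a),np.sin(a),0]); z=np.array([0,0,-1.]); x=np.cross(y,z)
            r=(T.inv()*R.from_matrix(np.c_[x,y,z])).as_rotvec()
            if best is None or np.linalg.norm(r)<np.linalg.norm(best): best=r
        w=np.degrees(best)/5
    print('shift',np.round(d,3),'turn',np.round(w,3))
def st():
    o=bot.get_obs(); T=R.from_quat(o['tool_rot']).as_matrix()
    print('t',round(o['clock'],2),'eef',np.round(o['eef_pos'],4),'ft',np.round(o['ft_force'],2),'w',round(o['grip_width'],4),'g',round(o['grasp_force'],1)); print('q',np.round(o['joint_pos'],3)); print('x',np.round(T[:,0],3),'y',np.round(T[:,1],3),'z',np.round(T[:,2],3))
E
python3 -c "
from h import *
st(); print(bot.tip_extent)
plan([.513,.1463,.12],-56.45)"
```

```text
t 0.9 eef [0.1367 0.481  0.2423] ft [ 0.42 -0.73 -0.28] w 0.085 g 0.0
q [ 1.294  0.241  0.005  1.335 -0.     1.571]
x [-0.962  0.273 -0.   ] y [0.273 0.962 0.   ] z [ 0.  0. -1.]
0.011
shift [-9.069 -4.381  2.447] turn [ 0.000e+00  1.000e-03 -9.882e+00]
```

Call:
{"op": "drive_tool", "data": {"rows": [{"dx": -0.9,"dy": -0.44,"wz": -1,"hand": 40},{"dx": -1.8,"dy": -0.88,"wz": -2,"hand": 40},{"dx": -2.7,"dy": -1.32,"wz": -3,"hand": 40},{"dx": -3.6,"dy": -1.75,"wz": -4,"hand": 40},{"dx": -4.5,"dy": -2.19,"wz": -5,"hand": 40},{"dx": -5.4,"dy": -2.63,"wz": -6,"hand": 40},{"dx": -6.3,"dy": -3.07,"wz": -7,"hand": 40},{"dx": -7.2,"dy": -3.5,"wz": -8,"hand": 40},{"dx": -8.1,"dy": -3.94,"wz": -9,"hand": 40},{"dx": -9.07,"dy": -4.38,"wz": -9.88,"hand": 40},{"dx": -9.07,"dy": -4.38,"dz": 0.8,"wz": -9.88,"hand": 40},{"dx": -9.07,"dy": -4.38,"dz": 1.6,"wz": -9.88,"hand": 40},{"dx": -9.07,"dy": -4.38,"dz": 2.45,"wz": -9.88,"hand": 40},{"dx": -9.07,"dy": -4.38,"dz": 2.45,"wz": -9.88,"hand": 40},{"dx": -9.07,"dy": -4.38,"dz": 2.45,"wz": -9.88,"hand": 40}]}}

```text
invalid input at $.rows[0]: expected keys dx, dy, dz, wx, wy, wz, hand
```

```bash
python3 -c "
from h import *
st(); plan([.513,.1463,.028],-56.45)
im=snap('side','s1'); t=bot.camera('top')[...,::-1]
k=lambda a:cv2.resize(a,None,fx=4,fy=4,interpolation=cv2.INTER_CUBIC)
a=np.hstack([k(im[235:335,180:280,::-1]),k(t[160:260,140:240])]); cv2.imwrite('pics/c2.png',a)"
```

```text
t 0.9 eef [0.1367 0.481  0.2423] ft [ 0.42 -0.73 -0.28] w 0.085 g 0.0
q [ 1.294  0.241  0.005  1.335 -0.     1.571]
x [-0.962  0.273 -0.   ] y [0.273 0.962 0.   ] z [ 0.  0. -1.]
shift [-9.069 -4.381  4.287] turn [ 0.000e+00  1.000e-03 -9.882e+00]
```

View pics/c2.png

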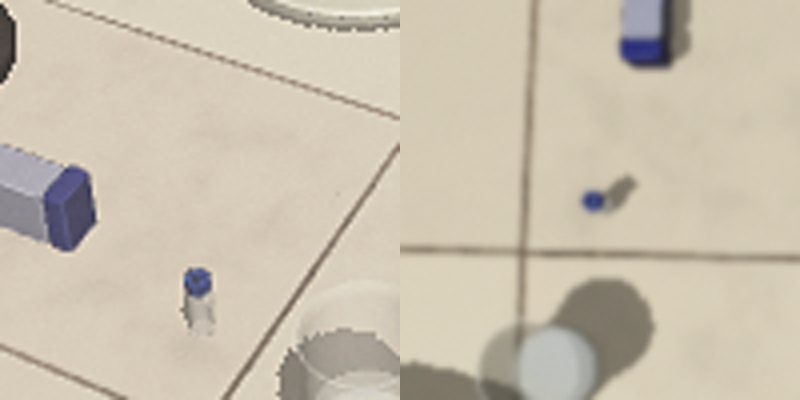

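The move was refused because every row needs all its keys. The picture therefore shows the untouched vial, at side-view pixel (229,311) and top-view pixel (188,210).

Call:
{"op": "drive_tool", "data": {"rows": [{"dx": -0.9,"dy": -0.44,"dz": 0,"wx": 0,"wy": 0,"wz": -1,"hand": 40},{"dx": -1.8,"dy": -0.88,"dz": 0,"wx": 0,"wy": 0,"wz": -2,"hand": 40},{"dx": -2.7,"dy": -1.32,"dz": 0,"wx": 0,"wy": 0,"wz": -3,"hand": 40},{"dx": -3.6,"dy": -1.75,"dz": 0,"wx": 0,"wy": 0,"wz": -4,"hand": 40},{"dx": -4.5,"dy": -2.19,"dz": 0,"wx": 0,"wy": 0,"wz": -5,"hand": 40},{"dx": -5.4,"dy": -2.63,"dz": 0,"wx": 0,"wy": 0,"wz": -6,"hand": 40},{"dx": -6.3,"dy": -3.07,"dz": 0,"wx": 0,"wy": 0,"wz": -7,"hand": 40},{"dx": -7.2,"dy": -3.5,"dz": 0,"wx": 0,"wy": 0,"wz": -8,"hand": 40},{"dx": -8.1,"dy": -3.94,"dz": 0,"wx": 0,"wy": 0,"wz": -9,"hand": 40},{"dx": -9.07,"dy": -4.38,"dz": 0,"wx": 0,"wy": 0,"wz": -9.88,"hand": 40},{"dx": -9.07,"dy": -4.38,"dz": 0.8,"wx": 0,"wy": 0,"wz": -9.88,"hand": 40},{"dx": -9.07,"dy": -4.38,"dz": 1.6,"wx": 0,"wy": 0,"wz": -9.88,"hand": 40},{"dx": -9.07,"dy": -4.38,"dz": 2.45,"wx": 0,"wy": 0,"wz": -9.88,"hand": 40},{"dx": -9.07,"dy": -4.38,"dz": 2.45,"wx": 0,"wy": 0,"wz": -9.88,"hand": 40},{"dx": -9.07,"dy": -4.38,"dz": 2.45,"wx": 0,"wy": 0,"wz": -9.88,"hand": 40}]}}

```text
clock: 2.5
eef_pos: [0.5127, 0.1463, 0.12]
tool_rot: [-0.289, 0.957, -0.0, -0.001]
ft_force: [0.6, 0.6, 0.2]
grip_width: 0.0401
grasp_force: 0.0
```

```bash
python3 -c "
from h import *
st(); plan([.513,.1463,.028],-56.45)
im=snap('side','s1'); t=bot.camera('top')[...,::-1]
k=lambda a:cv2.resize(a,None,fx=4,fy=4,interpolation=cv2.INTER_CUBIC)
a=np.hstack([k(im[235:335,180:280,::-1]),k(t[160:260,140:240])]); cv2.imwrite('pics/c3.png',a)"
```

```text
t 2.5 eef [0.5127 0.1463 0.12  ] ft [0.62 0.63 0.2 ] w 0.0401 g 0.0
q [ 0.278  0.39  -0.116  1.066 -0.    -0.307]
x [-0.833 -0.553  0.002] y [-0.553  0.833  0.   ] z [-0.002 -0.001 -1.   ]
shift [-0.008 -0.004  1.839] turn [ 0.005 -0.018 -0.001]
```

View pics/c3.png

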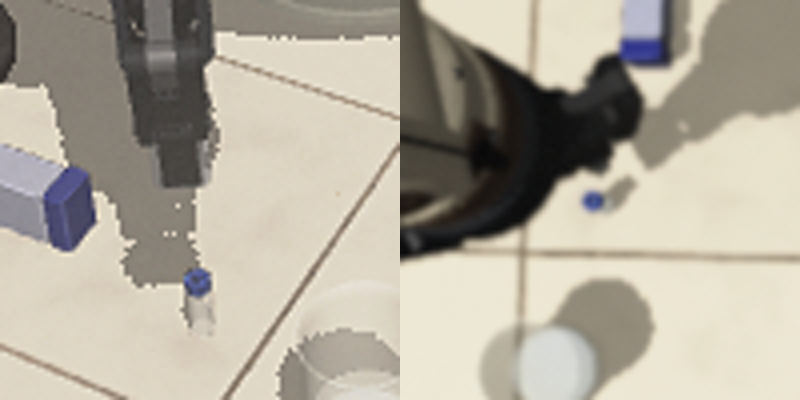

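The gripper stands above the vial in both views: fingertips at about (225,281) in the side view, vial cap at (229,305). I'll check the projection while descending partway.

```bash
python3 -c "
from h import *
for z in (.109,.03,0): print(proj('side',[.5127,.1463,z]),proj('top',[.5127,.1463,z]))
T=np.array([[-.553,.833,0],[-.833,-.553,0]])
for sy in(-1,1):
  for sx in(-1,1):
    p=np.array([.5127,.1463,.108])+sy*.02*T[0]+sx*.011*T[1]; print(sy,sx,proj('side',p))
"
```

```text
[225.29840584 270.0677618 ] [178.38406791 206.13230491]
[229.27645263 304.01398009] [187.8164435  209.70800089]
[230.65615003 315.77533936] [190.97699633 210.90480149]
-1 -1 [218.11285646 262.50547013]
-1 1 [231.80961044 261.20539562]
1 -1 [218.56874448 280.31922236]
1 1 [232.91681265 278.90756228]
```

Call:
{"op": "drive_tool", "data": {"rows": [{"dx": 0,"dy": 0,"dz": 0.4,"wx": 0,"wy": 0,"wz": 0,"hand": 40},{"dx": 0,"dy": 0,"dz": 0.8,"wx": 0,"wy": 0,"wz": 0,"hand": 40},{"dx": 0,"dy": 0,"dz": 1.2,"wx": 0,"wy": 0,"wz": 0,"hand": 40},{"dx": 0,"dy": 0,"dz": 1.3,"wx": 0,"wy": 0,"wz": 0,"hand": 40},{"dx": 0,"dy": 0,"dz": 1.3,"wx": 0,"wy": 0,"wz": 0,"hand": 40}]}}

```text
clock: 3.1
eef_pos: [0.5139, 0.1468, 0.0561]
tool_rot: [-0.289, 0.957, -0.0, 0.001]
ft_force: [-0.4, -0.4, 0.2]
grip_width: 0.0401
grasp_force: 0.0
```

```bash
python3 -c "
from h import *
st(); plan([.513,.1463,.028],-56.45)
im=bot.camera('side')[...,::-1]; t=bot.camera('top')[...,::-1]
k=lambda a:cv2.resize(a,None,fx=8,fy=8,interpolation=cv2.INTER_CUBIC)
a=np.hstack([k(im[265:335,205:255]),k(t[175:245,165:215])]); cv2.imwrite('pics/c4.png',a)"
```

```text
t 3.1 eef [0.5139 0.1468 0.0561] ft [-0.37 -0.38  0.17] w 0.0401 g 0.0
q [ 0.278  0.46  -0.197  0.912 -0.    -0.307]
x [-0.833 -0.553 -0.002] y [-0.553  0.833 -0.001] z [ 0.002  0.    -1.   ]
shift [0.021 0.001 0.561] turn [-0.006  0.02   0.003]
```

View pics/c4.png

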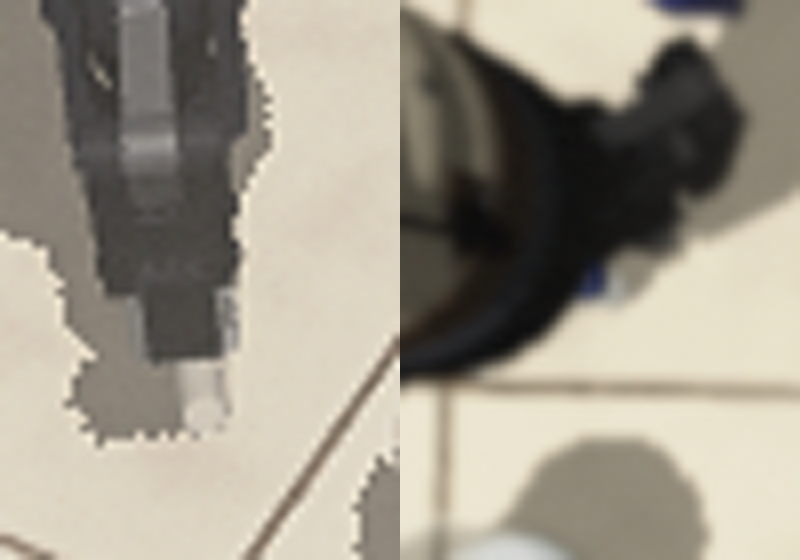

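Fingers straddle the vial: near fingertip at about (227,309), vial at (230.6,313) in the side view. I'll descend and grip.

Call:
{"op": "drive_tool", "data": {"rows": [{"dx": 0,"dy": 0,"dz": 0.3,"wx": 0,"wy": 0,"wz": 0,"hand": 40},{"dx": 0.02,"dy": 0,"dz": 0.55,"wx": 0,"wy": 0,"wz": 0,"hand": 40},{"dx": 0.02,"dy": 0,"dz": 0.56,"wx": 0,"wy": 0,"wz": 0,"hand": 30},{"dx": 0.02,"dy": 0,"dz": 0.56,"wx": 0,"wy": 0,"wz": 0,"hand": 20},{"dx": 0.02,"dy": 0,"dz": 0.56,"wx": 0,"wy": 0,"wz": 0,"hand": 16},{"dx": 0.02,"dy": 0,"dz": 0.56,"wx": 0,"wy": 0,"wz": 0,"hand": 13},{"dx": 0.02,"dy": 0,"dz": 0.56,"wx": 0,"wy": 0,"wz": 0,"hand": 10},{"dx": 0.02,"dy": 0,"dz": 0.56,"wx": 0,"wy": 0,"wz": 0,"hand": 8},{"dx": 0.02,"dy": 0,"dz": 0.56,"wx": 0,"wy": 0,"wz": 0,"hand": 8},{"dx": 0.02,"dy": 0,"dz": 0.56,"wx": 0,"wy": 0,"wz": 0,"hand": 8},{"dx": 0.02,"dy": 0,"dz": 0.56,"wx": 0,"wy": 0,"wz": 0,"hand": 8}]}}

```text
clock: 4.3
eef_pos: [0.5127, 0.146, 0.0273]
tool_rot: [-0.289, 0.957, 0.0, 0.001]
ft_force: [-0.1, 0.3, 4.3]
grip_width: 0.0087
grasp_force: 44.2
```

```bash
python3 -c "
from h import *
st(); plan([.6095,-.178,.15],-56.45)"
```

```text
t 4.3 eef [0.5127 0.146  0.0273] ft [-0.09  0.31  4.28] w 0.0087 g 44.2
q [ 0.277  0.495 -0.23   0.845  0.    -0.308]
x [-0.833 -0.553 -0.001] y [-0.553  0.833 -0.   ] z [ 0.001  0.    -1.   ]
shift [ 1.964 -6.472 -2.455] turn [-0.002  0.013 -0.001]
```

Call:
{"op": "drive_tool", "data": {"rows": [{"dx": 0,"dy": 0,"dz": -0.1,"wx": 0,"wy": 0,"wz": 0,"hand": 8},{"dx": 0,"dy": 0,"dz": -0.6,"wx": 0,"wy": 0,"wz": 0,"hand": 8},{"dx": 0,"dy": 0,"dz": -1.2,"wx": 0,"wy": 0,"wz": 0,"hand": 8},{"dx": 0,"dy": 0,"dz": -1.5,"wx": 0,"wy": 0,"wz": 0,"hand": 8},{"dx": 0,"dy": 0,"dz": -1.5,"wx": 0,"wy": 0,"wz": 0,"hand": 8}]}}

```text
clock: 4.8
eef_pos: [0.5138, 0.1462, 0.1041]
tool_rot: [-0.288, 0.957, -0.0, 0.002]
ft_force: [0.9, 1.1, -0.9]
grip_width: 0.009
grasp_force: 43.7
```

```bash
python3 -c "
from h import *
st(); plan([.6095,-.178,.13],-56.45)
o=bot.get_obs()['eef_pos']; print(proj('side',o-[0,0,.028]),proj('side',o-[0,0,.011]),proj('top',o-[0,0,.028]))
im=bot.camera('side')[...,::-1]; t=bot.camera('top')[...,::-1]
k=lambda a:cv2.resize(a,None,fx=8,fy=8,interpolation=cv2.INTER_CUBIC)
a=np.hstack([k(im[245:315,200:250]),k(t[175:245,155:205])]); cv2.imwrite('pics/c5.png',a)"
```

```text
t 4.8 eef [0.5138 0.1462 0.1041] ft [ 0.89  1.12 -0.87] w 0.009 g 43.7
q [ 0.277  0.404 -0.142  1.02  -0.    -0.308]
x [-0.834 -0.552 -0.004] y [-0.552  0.834 -0.002] z [ 0.004  0.001 -1.   ]
shift [ 1.984 -6.462 -0.516] turn [-0.018  0.049 -0.003]
[226.48427237 284.48913721] [225.5997709  277.00242562] [182.62173945 207.15759317]
```

View pics/c5.png

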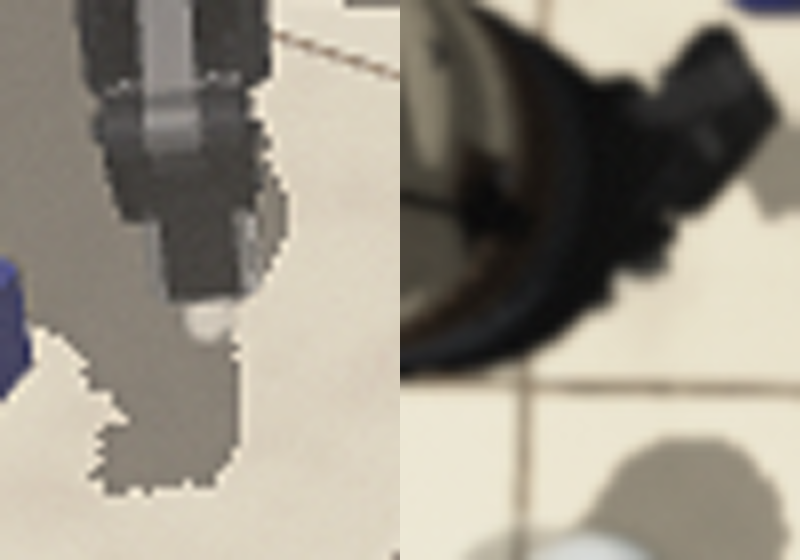

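The vial is held upright, with its bottom at (226,287) in the side view, which matches the TCP prediction of (226.5,287). Now carrying it over the socket.

Call:
{"op": "drive_tool", "data": {"rows": [{"dx": 0,"dy": 0,"dz": -0.5,"wx": 0,"wy": 0,"wz": 0,"hand": 8},{"dx": 0.2,"dy": -0.65,"dz": -0.9,"wx": 0,"wy": 0,"wz": 0,"hand": 8},{"dx": 0.4,"dy": -1.3,"dz": -0.9,"wx": 0,"wy": 0,"wz": 0,"hand": 8},{"dx": 0.6,"dy": -1.95,"dz": -0.9,"wx": 0,"wy": 0,"wz": 0,"hand": 8},{"dx": 0.8,"dy": -2.6,"dz": -0.9,"wx": 0,"wy": 0,"wz": 0,"hand": 8},{"dx": 1.0,"dy": -3.25,"dz": -0.9,"wx": 0,"wy": 0,"wz": 0,"hand": 8},{"dx": 1.2,"dy": -3.9,"dz": -0.9,"wx": 0,"wy": 0,"wz": 0,"hand": 8},{"dx": 1.4,"dy": -4.55,"dz": -0.9,"wx": 0,"wy": 0,"wz": 0,"hand": 8},{"dx": 1.6,"dy": -5.2,"dz": -0.9,"wx": 0,"wy": 0,"wz": 0,"hand": 8},{"dx": 1.8,"dy": -5.85,"dz": -0.9,"wx": 0,"wy": 0,"wz": 0,"hand": 8},{"dx": 1.98,"dy": -6.3,"dz": -0.8,"wx": 0,"wy": 0,"wz": 0,"hand": 8},{"dx": 1.98,"dy": -6.46,"dz": -0.5,"wx": 0,"wy": 0,"wz": 0,"hand": 8},{"dx": 1.98,"dy": -6.46,"dz": -0.3,"wx": 0,"wy": 0,"wz": 0,"hand": 8},{"dx": 1.98,"dy": -6.46,"dz": -0.3,"wx": 0,"wy": 0,"wz": 0,"hand": 8},{"dx": 1.98,"dy": -6.46,"dz": -0.3,"wx": 0,"wy": 0,"wz": 0,"hand": 8}]}}

```text
clock: 6.4
eef_pos: [0.6072, -0.1764, 0.1156]
tool_rot: [-0.289, 0.957, 0.001, -0.001]
ft_force: [-0.3, 0.7, -0.8]
grip_width: 0.0088
grasp_force: 43.8
```

```bash
python3 -c "
from h import *
st(); plan([.6092,-.1783,.085],-56.45)
o=bot.get_obs()['eef_pos']; print(proj('side',o-[0,0,.028]),proj('side',[.6092,-.1783,.05]),proj('side',[.6092,-.1783,.036]))
im=bot.camera('side')[...,::-1]; t=bot.camera('top')[...,::-1]
k=lambda a:cv2.resize(a,None,fx=8,fy=8,interpolation=cv2.INTER_CUBIC)
a=np.hstack([k(im[140:210,240:290]),k(t[130:200,310:360])]); cv2.imwrite('pics/c6.png',a)"
```

```text
t 6.4 eef [ 0.6072 -0.1764  0.1156] ft [-0.33  0.73 -0.77] w 0.0088 g 43.8
q [-0.283  0.578  0.18   1.176  0.    -0.87 ]
x [-0.833 -0.554  0.002] y [-0.554  0.833  0.003] z [-0.003  0.001 -1.   ]
shift [-0.014 -0.055  0.611] turn [ 0.029 -0.02   0.018]
[266.92613514 171.37932361] [266.96995947 185.02058759] [267.13543596 190.16155925]
```

View pics/c6.png

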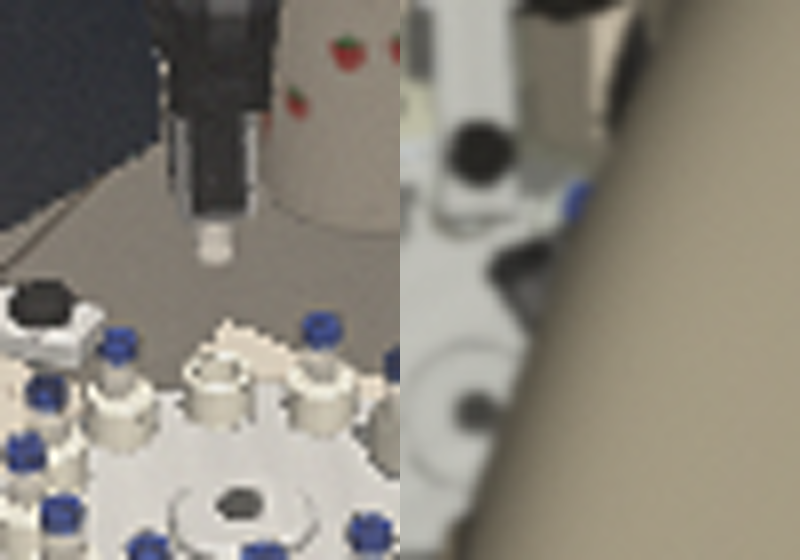

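The vial bottom is at (266.9,171) in the side view and the open socket at (267.2,186), so they line up laterally. I'll correct in y, go lower and let it settle.

Call:
{"op": "drive_tool", "data": {"rows": [{"dx": 0,"dy": -0.055,"dz": 0.2,"wx": 0,"wy": 0,"wz": 0,"hand": 8},{"dx": 0,"dy": -0.055,"dz": 0.4,"wx": 0,"wy": 0,"wz": 0,"hand": 8},{"dx": 0,"dy": -0.055,"dz": 0.5,"wx": 0,"wy": 0,"wz": 0,"hand": 8},{"dx": 0,"dy": -0.055,"dz": 0.5,"wx": 0,"wy": 0,"wz": 0,"hand": 8},{"dx": 0,"dy": -0.055,"dz": 0.5,"wx": 0,"wy": 0,"wz": 0,"hand": 8},{"dx": 0,"dy": -0.055,"dz": 0.5,"wx": 0,"wy": 0,"wz": 0,"hand": 8},{"dx": 0,"dy": -0.055,"dz": 0.5,"wx": 0,"wy": 0,"wz": 0,"hand": 8}]}}

```text
clock: 7.2
eef_pos: [0.61, -0.1805, 0.0922]
tool_rot: [-0.288, 0.957, -0.0, 0.0]
ft_force: [-0.4, -0.2, -0.8]
grip_width: 0.0093
grasp_force: 43.8
```

```bash
python3 -c "
from h import *
st(); plan([.6092,-.1783,.081],-56.45)
o=bot.get_obs()['eef_pos']; b=proj('side',o-[0,0,.028]); print(b)
im=bot.camera('side')[...,::-1]
k=lambda a:cv2.resize(a,None,fx=8,fy=8,interpolation=cv2.INTER_CUBIC)
a=k(im[150:220,235:305])
def mk(c,z,r,col):
  for t in np.linspace(0,2*np.pi,60):
    u=proj('side',[c[0]+r*np.cos(t),c[1]+r*np.sin(t),z]); q=((u-[235,150]+.5)*8).astype(int); cv2.circle(a,tuple(int(x) for x in q),1,col,-1)
for d in(-26.45,-56.45,-86.45):
  c=np.array([.578,-.1306])+.057*np.array([np.cos(np.radians(d)),np.sin(np.radians(d))]); mk(c,.05,.01,(0,0,255))
mk(o[:2],o[2]-.028,.006,(0,255,0))
cv2.imwrite('pics/c7.png',a)"
```

```text
t 7.2 eef [ 0.61   -0.1805  0.0922] ft [-0.41 -0.16 -0.79] w 0.0093 g 43.8
q [-0.288  0.601  0.156  1.125  0.    -0.873]
x [-0.834 -0.552 -0.001] y [-0.552  0.834 -0.001] z [ 0.001 -0.    -1.   ]
shift [-0.012  0.046  0.225] turn [-0.007  0.006 -0.003]
[266.9558589  179.14175732]
```

View pics/c7.png

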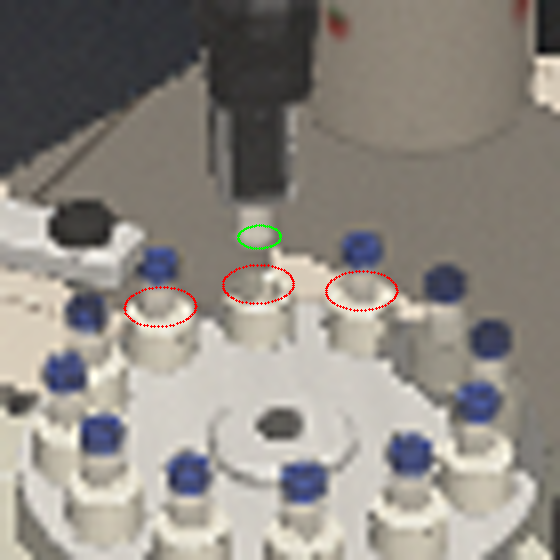

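The projected rims match the sockets, and the vial bottom at (257,230) in the crop sits above the open one at (258,285). I'll lower it gently, correcting y.

Call:
{"op": "drive_tool", "data": {"rows": [{"dx": 0,"dy": 0.046,"dz": 0,"wx": 0,"wy": 0,"wz": 0,"hand": 8},{"dx": 0,"dy": 0.046,"dz": 0.08,"wx": 0,"wy": 0,"wz": 0,"hand": 8},{"dx": 0,"dy": 0.046,"dz": 0.16,"wx": 0,"wy": 0,"wz": 0,"hand": 8},{"dx": 0,"dy": 0.046,"dz": 0.22,"wx": 0,"wy": 0,"wz": 0,"hand": 8},{"dx": 0,"dy": 0.046,"dz": 0.26,"wx": 0,"wy": 0,"wz": 0,"hand": 8},{"dx": 0,"dy": 0.046,"dz": 0.3,"wx": 0,"wy": 0,"wz": 0,"hand": 8},{"dx": 0,"dy": 0.046,"dz": 0.33,"wx": 0,"wy": 0,"wz": 0,"hand": 8},{"dx": 0,"dy": 0.046,"dz": 0.33,"wx": 0,"wy": 0,"wz": 0,"hand": 8},{"dx": 0,"dy": 0.046,"dz": 0.33,"wx": 0,"wy": 0,"wz": 0,"hand": 8},{"dx": 0,"dy": 0.046,"dz": 0.33,"wx": 0,"wy": 0,"wz": 0,"hand": 8}]}}

```text
clock: 8.25
eef_pos: [0.6085, -0.1785, 0.0755]
tool_rot: [-0.289, 0.957, -0.0, 0.0]
ft_force: [-0.4, 0.2, -0.4]
grip_width: 0.0089
grasp_force: 43.8
```

Call:
{"op": "drive_tool", "data": {"rows": [{"dx": 0,"dy": 0,"dz": 0.02,"wx": 0,"wy": 0,"wz": 0,"hand": 8},{"dx": 0,"dy": 0,"dz": 0.04,"wx": 0,"wy": 0,"wz": 0,"hand": 8},{"dx": 0,"dy": 0,"dz": 0.06,"wx": 0,"wy": 0,"wz": 0,"hand": 8},{"dx": 0,"dy": 0,"dz": 0.06,"wx": 0,"wy": 0,"wz": 0,"hand": 8},{"dx": 0,"dy": 0,"dz": 0.06,"wx": 0,"wy": 0,"wz": 0,"hand": 8}]}}

```text
clock: 8.75
eef_pos: [0.6083, -0.1785, 0.0722]
tool_rot: [-0.289, 0.957, 0.0, -0.0]
ft_force: [-1.3, 0.7, 0.9]
grip_width: 0.009
grasp_force: 43.8
```

Call:
{"op": "drive_tool", "data": {"rows": [{"dx": 0,"dy": 0.01,"dz": 0,"wx": 0,"wy": 0,"wz": 0,"hand": 8},{"dx": 0,"dy": 0.01,"dz": 0.03,"wx": 0,"wy": 0,"wz": 0,"hand": 8},{"dx": 0,"dy": 0.01,"dz": 0.06,"wx": 0,"wy": 0,"wz": 0,"hand": 8},{"dx": 0,"dy": 0.01,"dz": 0.06,"wx": 0,"wy": 0,"wz": 0,"hand": 8},{"dx": 0,"dy": 0.01,"dz": 0.06,"wx": 0,"wy": 0,"wz": 0,"hand": 8}]}}

```text
clock: 9.25
eef_pos: [0.6081, -0.178, 0.0692]
tool_rot: [-0.289, 0.957, 0.0, -0.0]
ft_force: [-0.6, 0.4, 0.6]
grip_width: 0.0093
grasp_force: 43.8
```

Call:
{"op": "drive_tool", "data": {"rows": [{"dx": 0,"dy": 0.005,"dz": 0.03,"wx": 0,"wy": 0,"wz": 0,"hand": 8},{"dx": 0,"dy": 0.005,"dz": 0.06,"wx": 0,"wy": 0,"wz": 0,"hand": 8},{"dx": 0,"dy": 0.005,"dz": 0.08,"wx": 0,"wy": 0,"wz": 0,"hand": 8},{"dx": 0,"dy": 0.005,"dz": 0.09,"wx": 0,"wy": 0,"wz": 0,"hand": 8},{"dx": 0,"dy": 0.005,"dz": 0.09,"wx": 0,"wy": 0,"wz": 0,"hand": 8},{"dx": 0,"dy": 0.005,"dz": 0.09,"wx": 0,"wy": 0,"wz": 0,"hand": 8}]}}

```text
clock: 9.85
eef_pos: [0.608, -0.1779, 0.0648]
tool_rot: [-0.289, 0.957, -0.0, 0.0]
ft_force: [-0.1, -0.4, -0.3]
grip_width: 0.0086
grasp_force: 43.8
```

Call:
{"op": "drive_tool", "data": {"rows": [{"dx": 0,"dy": 0,"dz": 0.01,"wx": 0,"wy": 0,"wz": 0,"hand": 12},{"dx": 0,"dy": 0,"dz": 0.01,"wx": 0,"wy": 0,"wz": 0,"hand": 16},{"dx": 0,"dy": 0,"dz": 0.01,"wx": 0,"wy": 0,"wz": 0,"hand": 20},{"dx": 0,"dy": 0,"dz": 0.01,"wx": 0,"wy": 0,"wz": 0,"hand": 24},{"dx": 0,"dy": 0,"dz": 0.01,"wx": 0,"wy": 0,"wz": 0,"hand": 24},{"dx": 0,"dy": 0,"dz": -0.3,"wx": 0,"wy": 0,"wz": 0,"hand": 24},{"dx": 0,"dy": 0,"dz": -0.8,"wx": 0,"wy": 0,"wz": 0,"hand": 24},{"dx": 0,"dy": 0,"dz": -1.4,"wx": 0,"wy": 0,"wz": 0,"hand": 24},{"dx": 0,"dy": 0,"dz": -1.9,"wx": 0,"wy": 0,"wz": 0,"hand": 24},{"dx": 0,"dy": 0,"dz": -1.9,"wx": 0,"wy": 0,"wz": 0,"hand": 10},{"dx": 0,"dy": 0,"dz": -1.9,"wx": 0,"wy": 0,"wz": 0,"hand": 0},{"dx": 0,"dy": 0,"dz": -1.9,"wx": 0,"wy": 0,"wz": 0,"hand": 0}]}}

```text
clock: 11.05
eef_pos: [0.6071, -0.1776, 0.1583]
tool_rot: [-0.289, 0.957, 0.001, -0.001]
ft_force: [0.2, -0.7, 0.3]
grip_width: -0.0002
grasp_force: 0.0
```

```bash
python3 -c "
from fit import *
st()
plan([.478,-.09,.15],90)
im=bot.camera('side'); cv2.imwrite('pics/s8.png',im[...,::-1]); b=blobs('side',im[...,::-1]); b=b[(b[:,1]<225)&(b[:,1]>165)&(b[:,0]>235)&(b[:,0]<310)]; print(b)
print('expect new cap',proj('side',[.6092,-.1783,.063]))"
```

```text
t 11.05 eef [ 0.6071 -0.1776  0.1583] ft [ 0.18 -0.66  0.29] w -0.0002 g 0.0
q [-0.285  0.549  0.246  1.27  -0.    -0.87 ]
x [-0.833 -0.553  0.002] y [-0.553  0.833  0.002] z [-0.002  0.001 -1.   ]
shift [1.184 2.886 0.174] turn [ 0.016 -0.025  6.708]
[[266.4907 179.2935  16.    ]
 [279.728  180.6663  17.    ]
 [254.3795 182.5262  16.    ]
 [289.9005 184.6509  12.    ]
 [245.05   189.5107   6.    ]
 [295.1667 192.9946   8.    ]
 [242.4318 196.1055  16.    ]
 [294.3292 199.7342  19.    ]
 [247.1476 203.5938  18.    ]
 [286.0702 206.108   18.    ]
 [258.3398 208.7314  17.    ]
 [272.4672 209.7158  20.    ]]
expect new cap [266.8138 180.1681]
```

```bash
python3 -c "
from h import *
plan([.476,-.092,.15],180)"
```

```text
shift [1.237 2.873 0.17 ] turn [ 3.7000e-02 -8.0000e-03 -1.1292e+01]
```

Call:
{"op": "drive_tool", "data": {"rows": [{"dx": 0.12,"dy": 0.28,"dz": 0.1,"wx": 0,"wy": 0,"wz": -1,"hand": 0},{"dx": 0.24,"dy": 0.56,"dz": 0.1,"wx": 0,"wy": 0,"wz": -2,"hand": 0},{"dx": 0.36,"dy": 0.84,"dz": 0.1,"wx": 0,"wy": 0,"wz": -3,"hand": 0},{"dx": 0.48,"dy": 1.12,"dz": 0.1,"wx": 0,"wy": 0,"wz": -4,"hand": 0},{"dx": 0.6,"dy": 1.4,"dz": 0.1,"wx": 0,"wy": 0,"wz": -5,"hand": 0},{"dx": 0.72,"dy": 1.7,"dz": 0.1,"wx": 0,"wy": 0,"wz": -6,"hand": 0},{"dx": 0.84,"dy": 2.0,"dz": 0.1,"wx": 0,"wy": 0,"wz": -7,"hand": 0},{"dx": 0.96,"dy": 2.3,"dz": 0.1,"wx": 0,"wy": 0,"wz": -8,"hand": 0},{"dx": 1.1,"dy": 2.6,"dz": 0.1,"wx": 0,"wy": 0,"wz": -9,"hand": 0},{"dx": 1.24,"dy": 2.87,"dz": 0.1,"wx": 0,"wy": 0,"wz": -10,"hand": 0},{"dx": 1.24,"dy": 2.87,"dz": 0.17,"wx": 0,"wy": 0,"wz": -11.29,"hand": 0},{"dx": 1.24,"dy": 2.87,"dz": 0.17,"wx": 0,"wy": 0,"wz": -11.29,"hand": 0},{"dx": 1.24,"dy": 2.87,"dz": 0.17,"wx": 0,"wy": 0,"wz": -11.29,"hand": 0},{"dx": 1.24,"dy": 2.87,"dz": 0.17,"wx": 0,"wy": 0,"wz": -11.29,"hand": 0},{"dx": 1.24,"dy": 2.87,"dz": 0.17,"wx": 0,"wy": 0,"wz": -11.29,"hand": 0}]}}

```text
clock: 12.6
eef_pos: [0.4772, -0.0926, 0.1511]
tool_rot: [-0.707, 0.708, 0.0, -0.0]
ft_force: [0.5, 0.0, -0.1]
grip_width: 0.0001
grasp_force: 0.0
```

```bash
python3 -c "
from h import *
st();plan([.476,-.092,.043],180)"
```

```text
t 12.6 eef [ 0.4772 -0.0926  0.1511] ft [ 0.48  0.04 -0.1 ] w 0.0001 g 0.0
q [-0.192  0.275 -0.196  1.1    0.    -1.761]
x [-0.001 -1.    -0.   ] y [-1.     0.001  0.   ] z [-0.  0. -1.]
shift [-0.012  0.023  2.163] turn [ 0.003  0.001 -0.015]
```

Call:
{"op": "drive_tool", "data": {"rows": [{"dx": 0,"dy": 0.02,"dz": 0.6,"wx": 0,"wy": 0,"wz": 0,"hand": 0},{"dx": 0,"dy": 0.02,"dz": 1.2,"wx": 0,"wy": 0,"wz": 0,"hand": 0},{"dx": 0,"dy": 0.02,"dz": 1.7,"wx": 0,"wy": 0,"wz": 0,"hand": 0},{"dx": 0,"dy": 0.02,"dz": 2.0,"wx": 0,"wy": 0,"wz": 0,"hand": 0},{"dx": 0,"dy": 0.02,"dz": 2.16,"wx": 0,"wy": 0,"wz": 0,"hand": 0},{"dx": 0,"dy": 0.02,"dz": 2.16,"wx": 0,"wy": 0,"wz": 0,"hand": 0},{"dx": 0,"dy": 0.02,"dz": 2.16,"wx": 0,"wy": 0,"wz": 0,"hand": 0}]}}

```text
clock: 13.3
eef_pos: [0.4767, -0.0927, 0.0439]
tool_rot: [-0.707, 0.707, -0.0, 0.0]
ft_force: [-0.2, -0.2, 0.3]
grip_width: -0.0002
grasp_force: 0.0
```

```bash
python3 -c "
from h import *
st()
im=bot.camera('side')[...,::-1]; t=bot.camera('top')[...,::-1]
k=lambda a:cv2.resize(a,None,fx=4,fy=4,interpolation=cv2.INTER_CUBIC)
a=np.hstack([k(im[140:270,235:335]),k(t[130:260,270:370])]); cv2.imwrite('pics/c8.png',a)"
```

```text
t 13.3 eef [ 0.4767 -0.0927  0.0439] ft [-0.21 -0.19  0.28] w -0.0002 g 0.0
q [-0.192  0.397 -0.343  0.83  -0.    -1.762]
x [-0. -1.  0.] y [-1.     0.    -0.001] z [ 0.001 -0.    -1.   ]
```

View pics/c8.png

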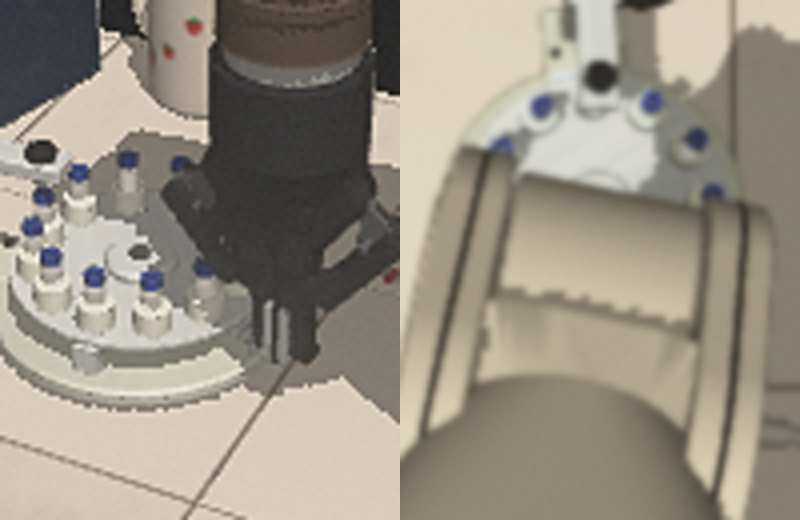

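The closed fingers stand beside the paddle, with tips at about (303,220) in the side view. The knuckles stay clear of the turret vials. Starting the stroke toward the robot's right.

Call:
{"op": "drive_tool", "data": {"rows": [{"dx": 0.1,"dy": 0,"dz": 0,"wx": 0,"wy": 0,"wz": 0,"hand": 0},{"dx": 0.2,"dy": 0,"dz": 0,"wx": 0,"wy": 0,"wz": 0,"hand": 0},{"dx": 0.26,"dy": 0,"dz": 0,"wx": 0,"wy": 0,"wz": 0,"hand": 0},{"dx": 0.32,"dy": 0,"dz": 0,"wx": 0,"wy": 0,"wz": 0,"hand": 0},{"dx": 0.38,"dy": 0,"dz": 0,"wx": 0,"wy": 0,"wz": 0,"hand": 0},{"dx": 0.44,"dy": 0,"dz": 0,"wx": 0,"wy": 0,"wz": 0,"hand": 0},{"dx": 0.5,"dy": 0,"dz": 0,"wx": 0,"wy": 0,"wz": 0,"hand": 0},{"dx": 0.55,"dy": 0,"dz": 0,"wx": 0,"wy": 0,"wz": 0,"hand": 0},{"dx": 0.6,"dy": 0,"dz": 0,"wx": 0,"wy": 0,"wz": 0,"hand": 0},{"dx": 0.6,"dy": 0,"dz": 0,"wx": 0,"wy": 0,"wz": 0,"hand": 0},{"dx": 0.6,"dy": 0,"dz": 0,"wx": 0,"wy": 0,"wz": 0,"hand": 0}]}}

```text
clock: 14.5
eef_pos: [0.4759, -0.1227, 0.0432]
tool_rot: [-0.707, 0.707, -0.0, -0.0]
ft_force: [-0.6, 3.0, 1.5]
grip_width: 0.0001
grasp_force: 1.4
```

Call:
{"op": "drive_tool", "data": {"rows": [{"dx": 0.03,"dy": 0,"dz": 0,"wx": 0,"wy": 0,"wz": 0,"hand": 0},{"dx": 0.06,"dy": 0,"dz": 0,"wx": 0,"wy": 0,"wz": 0,"hand": 0},{"dx": 0.09,"dy": 0,"dz": 0,"wx": 0,"wy": 0,"wz": 0,"hand": 0},{"dx": 0.12,"dy": 0,"dz": 0,"wx": 0,"wy": 0,"wz": 0,"hand": 0},{"dx": 0.12,"dy": 0,"dz": 0,"wx": 0,"wy": 0,"wz": 0,"hand": 0},{"dx": 0.12,"dy": 0,"dz": 0,"wx": 0,"wy": 0,"wz": 0,"hand": 0}]}}

```text
clock: 15.1
eef_pos: [0.4763, -0.1288, 0.0433]
tool_rot: [-0.707, 0.707, -0.0, -0.0]
ft_force: [0.7, 2.4, 0.8]
grip_width: 0.0
grasp_force: 1.4
```

Call:
{"op": "drive_tool", "data": {"rows": [{"dx": 0.02,"dy": 0,"dz": 0,"wx": 0,"wy": 0,"wz": 0,"hand": 0},{"dx": 0.04,"dy": 0,"dz": 0,"wx": 0,"wy": 0,"wz": 0,"hand": 0},{"dx": 0.06,"dy": 0,"dz": 0,"wx": 0,"wy": 0,"wz": 0,"hand": 0},{"dx": 0.06,"dy": 0,"dz": 0,"wx": 0,"wy": 0,"wz": 0,"hand": 0},{"dx": 0.06,"dy": 0,"dz": 0,"wx": 0,"wy": 0,"wz": 0,"hand": 0}]}}

```text
clock: 15.6
eef_pos: [0.476, -0.1319, 0.0434]
tool_rot: [-0.707, 0.707, -0.0, -0.0]
ft_force: [0.1, 1.9, 0.6]
grip_width: 0.0005
grasp_force: 0.8
```

Call:
{"op": "drive_tool", "data": {"rows": [{"dx": 0.02,"dy": 0,"dz": 0,"wx": 0,"wy": 0,"wz": 0,"hand": 0},{"dx": 0.04,"dy": 0,"dz": 0,"wx": 0,"wy": 0,"wz": 0,"hand": 0},{"dx": 0.04,"dy": 0,"dz": 0,"wx": 0,"wy": 0,"wz": 0,"hand": 0},{"dx": 0.04,"dy": 0,"dz": 0,"wx": 0,"wy": 0,"wz": 0,"hand": 0}]}}

```text
clock: 16.0
eef_pos: [0.476, -0.1325, 0.0434]
tool_rot: [0.707, -0.707, -0.001, -0.001]
ft_force: [0.2, 5.8, 0.2]
grip_width: -0.0001
grasp_force: 2.6
```

```bash
cat > tu.py <<'E'
from fit import *
st(); im=bot.camera('side')[...,::-1]; b=blobs('side',im); b=b[(b[:,1]<225)&(b[:,1]>165)&(b[:,0]>235)&(b[:,0]<310)]
P=np.array([onz('side',*q[:2],.063)[:2] for q in b])-[.5786,-.1315]
a=np.degrees(np.arctan2(P[:,1],P[:,0])); r=np.hypot(*P.T); print('n',len(b),'phase',np.round(np.sort(np.mod(a[abs(r-.057)<.004]-3.6,30)),1))
E
python3 tu.py
```

```text
t 16.0 eef [ 0.476  -0.1325  0.0434] ft [0.23 5.82 0.19] w -0.0001 g 2.6
q [-0.273  0.412 -0.319  0.84   0.002 -1.844]
x [ 0.001 -1.    -0.002] y [-1.    -0.001 -0.   ] z [ 0.     0.002 -1.   ]
n 10 phase [ 0.1  3.7 26.4 28.8 29.  29.1 29.5 29.5 29.8 30. ]
```

Call:
{"op": "drive_tool", "data": {"rows": [{"dx": 0.01,"dy": 0,"dz": 0,"wx": 0,"wy": 0,"wz": 0,"hand": 0},{"dx": 0.02,"dy": 0,"dz": 0,"wx": 0,"wy": 0,"wz": 0,"hand": 0},{"dx": 0.02,"dy": 0,"dz": 0,"wx": 0,"wy": 0,"wz": 0,"hand": 0},{"dx": 0.02,"dy": 0,"dz": 0,"wx": 0,"wy": 0,"wz": 0,"hand": 0}]}}

```text
clock: 16.45
eef_pos: [0.476, -0.1327, 0.0433]
tool_rot: [0.708, -0.707, -0.001, -0.001]
ft_force: [1.7, 7.3, 1.8]
grip_width: 0.0001
grasp_force: 3.7
```

```bash
python3 tu.py; python3 -c "
from h import *
im=bot.camera('side')[...,::-1]; o=cv2.imread('pics/s8.png')
k=lambda a:cv2.resize(a,None,fx=5,fy=5,interpolation=cv2.INTER_CUBIC)
a=np.hstack([k(o[160:240,230:310]),k(im[160:240,230:310])]); cv2.imwrite('pics/c9.png',a)"
```

```text
t 16.45 eef [ 0.476  -0.1327  0.0433] ft [1.69 7.25 1.78] w 0.0001 g 3.7
q [-0.274  0.413 -0.319  0.841  0.004 -1.846]
x [ 0.001 -1.    -0.004] y [-1.    -0.001 -0.   ] z [ 0.     0.004 -1.   ]
n 9 phase [ 0.2  0.2  1.  26.  29.  29.3 29.3 29.4 29.8]
```

View pics/c9.png

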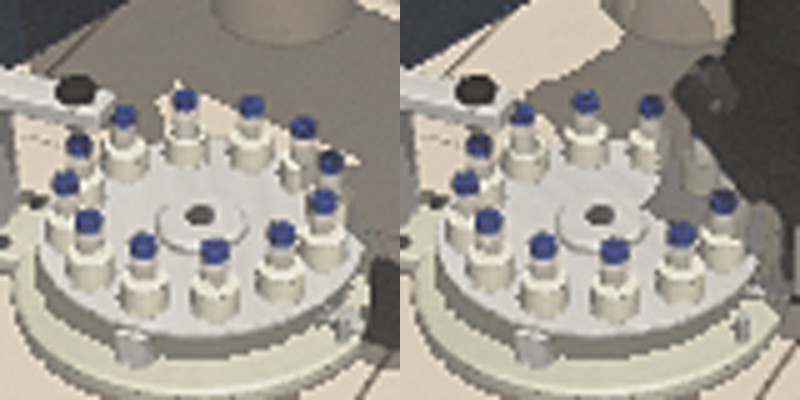

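After the stroke (right) the cap at the old loose-vial place sits about 0.6 px lower than before, which suggests the turret clicked one notch. I'll compare blobs while retracting.

```bash
cat > bl.py <<'E'
from fit import *
im=bot.camera('side')[...,::-1]; b=blobs('side',im); b=b[(b[:,1]<225)&(b[:,1]>165)&(b[:,0]>235)&(b[:,0]<310)]; print(b)
E
python3 bl.py
```

```text
[[266.6132 179.706   14.    ]
 [254.3015 182.3404  13.    ]
 [278.8789 180.9662   8.    ]
 [242.5387 196.0891  16.    ]
 [293.3061 200.7667   7.    ]
 [247.1785 203.5661  18.    ]
 [285.941  206.2704  20.    ]
 [258.2738 208.7388  18.    ]
 [272.281  209.7639  20.    ]]
```

Call:
{"op": "drive_tool", "data": {"rows": [{"dx": -0.15,"dy": 0,"dz": 0,"wx": 0,"wy": 0,"wz": 0,"hand": 0},{"dx": -0.3,"dy": 0,"dz": 0,"wx": 0,"wy": 0,"wz": 0,"hand": 0},{"dx": -0.45,"dy": 0,"dz": 0,"wx": 0,"wy": 0,"wz": 0,"hand": 0},{"dx": -0.6,"dy": 0,"dz": 0,"wx": 0,"wy": 0,"wz": 0,"hand": 0},{"dx": -0.75,"dy": 0,"dz": 0,"wx": 0,"wy": 0,"wz": 0,"hand": 0},{"dx": -0.85,"dy": 0,"dz": 0,"wx": 0,"wy": 0,"wz": 0,"hand": 0},{"dx": -0.85,"dy": 0,"dz": 0,"wx": 0,"wy": 0,"wz": 0,"hand": 0},{"dx": -0.85,"dy": 0,"dz": 0,"wx": 0,"wy": 0,"wz": 0,"hand": 0},{"dx": -0.85,"dy": 0,"dz": 0,"wx": 0,"wy": 0,"wz": 0,"hand": 0},{"dx": -0.85,"dy": 0,"dz": 0,"wx": 0,"wy": 0,"wz": 0,"hand": 0},{"dx": -0.85,"dy": 0,"dz": 0,"wx": 0,"wy": 0,"wz": 0,"hand": 0},{"dx": -0.85,"dy": 0,"dz": 0,"wx": 0,"wy": 0,"wz": 0,"hand": 0},{"dx": -0.85,"dy": 0,"dz": 0,"wx": 0,"wy": 0,"wz": 0,"hand": 0}]}}

```text
clock: 17.9
eef_pos: [0.476, -0.0921, 0.0433]
tool_rot: [-0.707, 0.707, -0.0, -0.0]
ft_force: [-0.5, -0.7, -0.1]
grip_width: 0.0
grasp_force: 0.0
```

```bash
python3 bl.py; python3 tu.py; python3 -c "
from h import *
o=cv2.imread('pics/s8.png').astype(int); n=bot.camera('side')[...,::-1].astype(int)
for nm,(r0,r1,c0,c1) in dict(needle=(180,200,236,252),one=(177,201,248,262),two=(174,200,262,274),three=(175,200,274,286)).items(): print(nm,abs(o-n)[r0:r1,c0:c1].mean())"
```

```text
[[254.3594 182.3608  13.    ]
 [266.5427 180.6533   6.    ]
 [242.5755 196.1686  18.    ]
 [247.2439 203.5917  19.    ]
 [258.346  208.7     19.    ]
 [272.5247 209.6583  20.    ]]
t 17.95 eef [ 0.476  -0.0921  0.0433] ft [-0.67  0.12  0.1 ] w 0.0001 g 0.0
q [-0.191  0.397 -0.344  0.829 -0.    -1.762]
x [-0. -1.  0.] y [-1.  0. -0.] z [ 0. -0. -1.]
n 6 phase [ 0.2  0.3 28.9 29.6 29.7 30. ]
needle 6.857291666666667
one 22.79861111111111
two 45.18376068376068
three 75.93555555555555
```

Call:
{"op": "drive_tool", "data": {"rows": [{"dx": 0,"dy": 0,"dz": -0.6,"wx": 0,"wy": 0,"wz": 0,"hand": 0},{"dx": 0,"dy": 0.3,"dz": -1.2,"wx": 0,"wy": 0,"wz": 0,"hand": 0},{"dx": -0.6,"dy": 0.9,"dz": -1.8,"wx": 0,"wy": 0,"wz": 0,"hand": 0},{"dx": -1.2,"dy": 1.5,"dz": -2.0,"wx": 0,"wy": 0,"wz": 0,"hand": 0},{"dx": -1.8,"dy": 2.0,"dz": -2.0,"wx": 0,"wy": 0,"wz": 0,"hand": 0},{"dx": -2.4,"dy": 2.0,"dz": -2.0,"wx": 0,"wy": 0,"wz": 0,"hand": 0},{"dx": -2.4,"dy": 2.0,"dz": -2.0,"wx": 0,"wy": 0,"wz": 0,"hand": 0}]}}

```text
clock: 18.75
eef_pos: [0.3755, 0.0303, 0.1438]
tool_rot: [0.709, -0.706, 0.0, -0.001]
ft_force: [0.7, -0.6, -0.9]
grip_width: 0.0
grasp_force: 0.0
```

```bash
python3 - <<'E'
from fit import *
st(); n={}
for c in('side','top'):
    im=bot.camera(c)[...,::-1]; cv2.imwrite(f'pics/{c}9.png',im); n[c]=im
    o=cv2.imread('pics/s8.png') if c=='side' else cv2.imread('pics/top0.png')
    bx=(235,310,165,225) if c=='side' else (285,355,145,220); ax=np.array([.5786,-.1315] if c=='side' else [.5774,-.1301]); z=.063 if c=='side' else .0655
    for nm,i in(('old',o),('new',im)):
        b=blobs(c,i); b=b[(b[:,0]>bx[0])&(b[:,0]<bx[1])&(b[:,1]>bx[2])&(b[:,1]<bx[3])]
        P=np.array([onz(c,*q[:2],z)[:2] for q in b])-ax; a=np.degrees(np.arctan2(P[:,1],P[:,0]))-3.55; k=np.round(a/30).astype(int)
        t=np.radians(k*30+3.55); e=P-.057*np.c_[np.cos(t),np.sin(t)]
        print(c,nm,{int(kk):tuple(np.round(ee*1e3,1)) for kk,ee in sorted(zip(k,e),key=lambda x:x[0])})
E
```

```text
t 18.75 eef [0.3755 0.0303 0.1438] ft [ 0.74 -0.56 -0.94] w 0.0 g 0.0
q [ 0.08   0.074 -0.467  1.028  0.001 -1.495]
x [ 0.005 -1.    -0.001] y [-1.    -0.005 -0.001] z [ 0.001  0.001 -1.   ]
side old {-6: (np.float64(-0.2), np.float64(0.0)), -5: (np.float64(-0.8), np.float64(4.3)), -4: (np.float64(1.2), np.float64(-1.1)), -3: (np.float64(-0.1), np.float64(-0.4)), -2: (np.float64(1.5), np.float64(-2.2)), -1: (np.float64(0.2), np.float64(-0.9)), 0: (np.float64(-0.7), np.float64(3.5)), 1: (np.float64(1.1), np.float64(0.0)), 2: (np.float64(0.5), np.float64(0.2)), 3: (np.float64(-0.3), np.float64(0.3)), 4: (np.float64(-0.1), np.float64(0.3)), 5: (np.float64(-0.2), np.float64(-0.8))}
side new {-2: (np.float64(0.6), np.float64(-1.0)), -1: (np.float64(0.6), np.float64(-1.5)), 1: (np.float64(0.7), np.float64(0.1)), 2: (np.float64(0.3), np.float64(0.1)), 3: (np.float64(-0.3), np.float64(0.3)), 6: (np.float64(-2.1), np.float64(3.8))}
top old {-6: (np.float64(-0.3), np.float64(0.4)), -5: (np.float64(-0.1), np.float64(-0.1)), -4: (np.float64(0.1), np.float64(-0.2)), -3: (np.float64(-0.1), np.float64(-0.3)), -1: (np.float64(0.2), np.float64(0.3)), 1: (np.float64(0.2), np.float64(-0.0)), 2: (np.float64(0.1), np.float64(-0.0)), 3: (np.float64(-0.1), np.float64(0.2)), 4: (np.float64(-0.1), np.float64(-0.2)), 5: (np.float64(-0.1), np.float64(0.3))}
top new {-2: (np.float64(-0.2), np.float64(-0.1)), -1: (np.float64(1.2), np.float64(-1.0)), 1: (np.float64(0.3), np.float64(0.1)), 2: (np.float64(-0.2), np.float64(-0.0)), 3: (np.float64(-0.1), np.float64(0.1))}
```

Clear evidence in the top view: notch −1 now shows a cap offset by 1.5 mm, which is the loose vial sitting off-centre in its hole, while notch −2 is dead centre. Stroke 1 gained one notch. I'll return for stroke 2, stopping where stroke 1 did.

Call:
{"op": "drive_tool", "data": {"rows": [{"dx": 0.8,"dy": -0.6,"dz": 0,"wx": 0,"wy": 0,"wz": 0,"hand": 0},{"dx": 1.6,"dy": -1.3,"dz": 0,"wx": 0,"wy": 0,"wz": 0,"hand": 0},{"dx": 2.4,"dy": -2.0,"dz": 0,"wx": 0,"wy": 0,"wz": 0,"hand": 0},{"dx": 2.4,"dy": -2.0,"dz": 0,"wx": 0,"wy": 0,"wz": 0,"hand": 0},{"dx": 2.4,"dy": -2.0,"dz": 0,"wx": 0,"wy": 0,"wz": 0,"hand": 0},{"dx": 2.4,"dy": -2.0,"dz": 0.5,"wx": 0,"wy": 0,"wz": 0,"hand": 0},{"dx": 2.4,"dy": -2.0,"dz": 1.0,"wx": 0,"wy": 0,"wz": 0,"hand": 0},{"dx": 2.4,"dy": -2.0,"dz": 1.5,"wx": 0,"wy": 0,"wz": 0,"hand": 0},{"dx": 2.4,"dy": -2.0,"dz": 2.0,"wx": 0,"wy": 0,"wz": 0,"hand": 0},{"dx": 2.4,"dy": -2.0,"dz": 2.0,"wx": 0,"wy": 0,"wz": 0,"hand": 0},{"dx": 2.4,"dy": -2.0,"dz": 2.0,"wx": 0,"wy": 0,"wz": 0,"hand": 0},{"dx": 2.4,"dy": -2.0,"dz": 2.0,"wx": 0,"wy": 0,"wz": 0,"hand": 0}]}}

```text
clock: 20.05
eef_pos: [0.4767, -0.0919, 0.0447]
tool_rot: [0.707, -0.707, 0.001, -0.001]
ft_force: [-0.1, -0.2, 0.2]
grip_width: 0.0006
grasp_force: 0.0
```

Call:
{"op": "drive_tool", "data": {"rows": [{"dx": 0.1,"dy": 0,"dz": 0,"wx": 0,"wy": 0,"wz": 0,"hand": 0},{"dx": 0.2,"dy": 0,"dz": 0,"wx": 0,"wy": 0,"wz": 0,"hand": 0},{"dx": 0.26,"dy": 0,"dz": 0,"wx": 0,"wy": 0,"wz": 0,"hand": 0},{"dx": 0.32,"dy": 0,"dz": 0,"wx": 0,"wy": 0,"wz": 0,"hand": 0},{"dx": 0.38,"dy": 0,"dz": 0,"wx": 0,"wy": 0,"wz": 0,"hand": 0},{"dx": 0.44,"dy": 0,"dz": 0,"wx": 0,"wy": 0,"wz": 0,"hand": 0},{"dx": 0.5,"dy": 0,"dz": 0,"wx": 0,"wy": 0,"wz": 0,"hand": 0},{"dx": 0.55,"dy": 0,"dz": 0,"wx": 0,"wy": 0,"wz": 0,"hand": 0},{"dx": 0.6,"dy": 0,"dz": 0,"wx": 0,"wy": 0,"wz": 0,"hand": 0},{"dx": 0.64,"dy": 0,"dz": 0,"wx": 0,"wy": 0,"wz": 0,"hand": 0},{"dx": 0.67,"dy": 0,"dz": 0,"wx": 0,"wy": 0,"wz": 0,"hand": 0},{"dx": 0.7,"dy": 0,"dz": 0,"wx": 0,"wy": 0,"wz": 0,"hand": 0},{"dx": 0.73,"dy": 0,"dz": 0,"wx": 0,"wy": 0,"wz": 0,"hand": 0},{"dx": 0.76,"dy": 0,"dz": 0,"wx": 0,"wy": 0,"wz": 0,"hand": 0},{"dx": 0.78,"dy": 0,"dz": 0,"wx": 0,"wy": 0,"wz": 0,"hand": 0},{"dx": 0.78,"dy": 0,"dz": 0,"wx": 0,"wy": 0,"wz": 0,"hand": 0},{"dx": 0.78,"dy": 0,"dz": 0,"wx": 0,"wy": 0,"wz": 0,"hand": 0}]}}

```text
clock: 21.75
eef_pos: [0.4759, -0.1314, 0.0432]
tool_rot: [-0.707, 0.707, -0.0, -0.0]
ft_force: [0.4, 1.4, -0.1]
grip_width: 0.0002
grasp_force: 0.8
```

Call:
{"op": "drive_tool", "data": {"rows": [{"dx": 0.015,"dy": 0,"dz": 0,"wx": 0,"wy": 0,"wz": 0,"hand": 0},{"dx": 0.03,"dy": 0,"dz": 0,"wx": 0,"wy": 0,"wz": 0,"hand": 0},{"dx": 0.045,"dy": 0,"dz": 0,"wx": 0,"wy": 0,"wz": 0,"hand": 0},{"dx": 0.06,"dy": 0,"dz": 0,"wx": 0,"wy": 0,"wz": 0,"hand": 0},{"dx": 0.065,"dy": 0,"dz": 0,"wx": 0,"wy": 0,"wz": 0,"hand": 0},{"dx": 0.065,"dy": 0,"dz": 0,"wx": 0,"wy": 0,"wz": 0,"hand": 0},{"dx": 0.065,"dy": 0,"dz": 0,"wx": 0,"wy": 0,"wz": 0,"hand": 0},{"dx": 0.065,"dy": 0,"dz": 0,"wx": 0,"wy": 0,"wz": 0,"hand": 0}]}}

```text
clock: 22.55
eef_pos: [0.4759, -0.1327, 0.0433]
tool_rot: [0.707, -0.707, -0.001, -0.001]
ft_force: [1.0, 6.1, 0.8]
grip_width: -0.0001
grasp_force: 3.3
```

Same stop as before, at 6 N. I'll hold it a moment, retract fully and clear away to look.

Call:
{"op": "drive_tool", "data": {"rows": [{"dx": 0.005,"dy": 0,"dz": 0,"wx": 0,"wy": 0,"wz": 0,"hand": 0},{"dx": 0.01,"dy": 0,"dz": 0,"wx": 0,"wy": 0,"wz": 0,"hand": 0},{"dx": 0.01,"dy": 0,"dz": 0,"wx": 0,"wy": 0,"wz": 0,"hand": 0},{"dx": 0.01,"dy": 0,"dz": 0,"wx": 0,"wy": 0,"wz": 0,"hand": 0},{"dx": -0.1,"dy": 0,"dz": 0,"wx": 0,"wy": 0,"wz": 0,"hand": 0},{"dx": -0.25,"dy": 0,"dz": 0,"wx": 0,"wy": 0,"wz": 0,"hand": 0},{"dx": -0.4,"dy": 0,"dz": 0,"wx": 0,"wy": 0,"wz": 0,"hand": 0},{"dx": -0.55,"dy": 0,"dz": 0,"wx": 0,"wy": 0,"wz": 0,"hand": 0},{"dx": -0.7,"dy": 0,"dz": 0,"wx": 0,"wy": 0,"wz": 0,"hand": 0},{"dx": -0.85,"dy": 0,"dz": 0,"wx": 0,"wy": 0,"wz": 0,"hand": 0},{"dx": -0.85,"dy": 0,"dz": 0,"wx": 0,"wy": 0,"wz": 0,"hand": 0},{"dx": -0.85,"dy": 0,"dz": -0.6,"wx": 0,"wy": 0,"wz": 0,"hand": 0},{"dx": -0.85,"dy": 0.3,"dz": -1.2,"wx": 0,"wy": 0,"wz": 0,"hand": 0},{"dx": -1.45,"dy": 0.9,"dz": -1.8,"wx": 0,"wy": 0,"wz": 0,"hand": 0},{"dx": -2.05,"dy": 1.5,"dz": -2.0,"wx": 0,"wy": 0,"wz": 0,"hand": 0},{"dx": -2.65,"dy": 2.0,"dz": -2.2,"wx": 0,"wy": 0,"wz": 0,"hand": 0},{"dx": -3.4,"dy": 2.0,"dz": -2.4,"wx": 0,"wy": 0,"wz": 0,"hand": 0},{"dx": -4.2,"dy": 2.0,"dz": -2.4,"wx": 0,"wy": 0,"wz": 0,"hand": 0},{"dx": -4.2,"dy": 2.0,"dz": -2.4,"wx": 0,"wy": 0,"wz": 0,"hand": 0},{"dx": -4.2,"dy": 2.0,"dz": -2.4,"wx": 0,"wy": 0,"wz": 0,"hand": 0}]}}

```text
clock: 24.55
eef_pos: [0.376, 0.0762, 0.1634]
tool_rot: [0.708, -0.706, 0.0, 0.0]
ft_force: [1.0, 1.0, 0.5]
grip_width: -0.0004
grasp_force: 0.0
```

```bash
python3 - <<'E'
from fit import *
st()
for c in('side','top'):
    im=bot.camera(c)[...,::-1]; cv2.imwrite(f'pics/{c}F.png',im)
    bx=(235,310,165,225) if c=='side' else (285,355,145,220); ax=np.array([.5786,-.1315] if c=='side' else [.5774,-.1301]); z=.063 if c=='side' else .0655
    b=blobs(c,im); b=b[(b[:,0]>bx[0])&(b[:,0]<bx[1])&(b[:,1]>bx[2])&(b[:,1]<bx[3])]
    P=np.array([onz(c,*q[:2],z)[:2] for q in b])-ax; a=np.degrees(np.arctan2(P[:,1],P[:,0]))-3.55; k=np.round(a/30).astype(int)
    t=np.radians(k*30+3.55); e=P-.057*np.c_[np.cos(t),np.sin(t)]
    for kk,ee in sorted(zip(k,e),key=lambda x:x[0]): print(c,kk,np.round(ee*1e3,1))
E
```

```text
t 24.55 eef [0.376  0.0762 0.1634] ft [0.98 1.04 0.5 ] w -0.0004 g 0.0
q [ 0.201  0.068 -0.417  1.085 -0.001 -1.373]
x [ 0.002 -1.     0.001] y [-1.    -0.002 -0.   ] z [ 0.    -0.001 -1.   ]
side -4 [ 3.2 -2.4]
side -3 [ 0.2 -0.4]
side -2 [ 0.5 -0.4]
side -1 [ 0.1 -0.5]
side 0 [1.1 4.2]
side 1 [0.7 0.1]
side 2 [0.3 0.3]
top -4 [-0.  -0.2]
top -3 [-0.1 -0.3]
top -2 [-0.5 -0.1]
top -1 [-0.1  0.5]
top 1 [ 0.1 -0. ]
top 2 [-0.2 -0. ]
```

The offset cap has left notch −1: both neighbours of the bridge are now dead centre. The loose vial is therefore in the notch under the needle, and the phase is settled. Handing in.

```bash
python3 -c "
from workcell import bot
print(bot.job_done())"
```

```text
the job is handed in; nothing more can be done
None
```

I stood the loose vial in the open socket and clicked the carousel two notches, reading about 6–7 N at the stop; by the vial-cap positions it now stands under the needle guide (the bridge hides it), and it was handed in at about 25 s, though I viewed 11 pictures, one over the limit of 10.

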